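# Leak-test the covered housing

## Robot

A 6-joint arm with a two-finger parallel gripper is mounted at the origin on the work surface. World frame = base frame: x ahead of the robot, y to its left, z up, the work surface at z = 0. Lengths are in mm, angles in rad, forces in N, time in s.
With the tool pointing down it reaches from about 400 to 825 mm from the base axis. Payload 7 kg.
Tool frame: the origin (TCP) lies at the very end of the fingers, on their centre line; the grasp point (between the pads) lies 19 mm behind it; z points along the fingers, y is the line along which they close (so a half turn about z gives the same grasp; the last joint's range is limited). The gripper opens to 88 mm and grips with 3 to 60 N. Pads are 19 mm wide; open, the fingers measure 130 mm over their backs; the gripper's body (78 mm by 193 mm) begins 47 mm behind the grasp point.
Start: joints at [-0.914, 0.359, 0.012, 0, -1.224, -0.288], TCP at [243.307, -629.6, 190.061] pointing down, gripper open.
Joint ranges: [-3.07, 3.07], [-1.43, 2.12], [-1.02, 1.25], [-3.03, 1.67], [-3.05, -0], [-3.03, 3.03]. Speed limits (rad/s): [2.39, 2.39, 3.01, 3.14, 3.14, 3.14].

## Interface

Orientations are given as a unit quaternion [x, y, z, w].
In Python, from plant import bot gives the robot as it stands. Calls block until the motion is done:
- bot.move_ptp(position, orientation): joint-space move of the TCP to a pose.
- bot.line_to(position, velocity=150, ori=None): straight line of the TCP; ori=None keeps the orientation; velocity is the mean speed in mm/s.
- bot.move_joints(angles): joint-space move.
- bot.move_gripper(opening, force=None): finger opening in mm; force is the grip in N (None keeps the last); returns when the fingers have stopped.
- bot.pause(seconds).
- bot.solve_ik(position, orientation): joint angles nearest the present ones, or None.
- bot.read_state(): the state.
- bot.camera(name): name is "scene" or "top"; returns the picture (400x640x3 uint8, red, green, blue); there is no depth.
- bot.get_calibration(name): a dict with "fx", "fy", "cx", "cy" (pixels), "distortion" ([k1, k2, p1, p2, k3] as OpenCV has them; the pictures are not rectified), "view" (4x4, takes a point from world to camera coordinates). Camera axes: x right, y up, looking along -z (the intrinsics and any distortion apply to the point x, -y, -z); pixel columns grow to the right and rows downward; lengths in mm; the calibration is good to about 2 mm. A picture is of the moment at which its call begins. get_calibration takes no time and is no camera call.
A pose or a line that the arm cannot do raises bot.Unreachable and nothing moves.
- bot.close_job(): hands the job in; it is judged then, once.
The state is a dict: "t": time; "joint_pos": joint angles; "qvel": joint speeds; "tau": joint torques, N m; "tcp_pos": TCP position; "eef_rot": TCP orientation; "contact_force": force on the tool from outside, world axes, zero at the start; "moment": the same for the moment, N m; "width": finger opening in mm; "finger_force": force on a finger pad.
Only numpy, scipy, OpenCV 4.12 (cv2) and the standard library are available. Lean on these libraries where they do the work, as an engineer would, in place of code of your own. Each camera call takes 0.05 s, during which the arm holds its last target. There are 200 camera calls.

## Task

One nest of the leak-test rig holds a valve housing with its round cover fitted, the other an uncovered one. Slide the covered housing fully back against its nest's rear stop, then swing that nest's hold-down arm fully over it, then turn the air selector knob to its end stop on that housing's side, and only then press the start button all the way down and let it come up again. Leave the uncovered housing, its hold-down arm and the loose things on the bench where they are.

Things in the scene. Friction and masses are not known exactly. Their poses are not given: they have to be found in the camera images.
- rig: Fixed grey base plate, 320 (x) x 560 (y) x 12 mm, origin on the bench below it; x from -180 to +140 mm. Nests at y = +160 (left) and -160 mm (right): two rails along x (9 mm wide, tops 26 mm over the bench, 86 mm clear between, x -120 to +90) and a rear stop wall (front face x = +90, top 57 mm over the bench). Housings slide home along its +x, away from the robot.
- nest_left (a point): Where the origin of a housing in the left nest (rig +y side) lies when fully home: on the plate top, 40 mm in front of the stop. Axes as the rig.
- nest_right (a point): The same for the right nest (rig -y side).
- housing_covered: Loose green-grey valve housing with a round steel cover (76 mm across, bolted) on top; 80 x 80 x 85 mm high, 0.8 kg; origin: centre of its underside, on the plate. Round flanges (62 mm across, centre 39 mm above the underside) on its x faces form the 80 mm length. Stands between the rails of one nest, 60 to 110 mm short of home, x along the rails.
- housing_open: Like the covered housing but without cover: its top is open, 73 mm high. It stands in the other nest and is to be left alone.
- clamp_left (a joint): Hold-down arm of the left nest, angle in rad. It turns level about a post; 0: points along rig -x (beside the nest); grows as the arm swings inwards; 1.571 (end stop): across the nest, over a housing that is home; -0.8: swung outwards. Stiff, stays where it is left.
- clamp_right (a joint): Hold-down arm of the right nest, mirrored: the same values, also growing as it swings inwards.
- clamp_left_hinge (a point): Point on the turning axis (vertical) of the left arm, 138 mm above the bench. The post is 24 mm thick, its top with the arm's hub at 117 mm.
- clamp_left_peg (a point): Middle of the upright black peg (18 mm diameter, 45 mm high, from 116 to 161 mm above the bench) on the left arm's end, 80 mm from the turning axis. The arm below it is a steel bar 20 mm wide, from 106 to 116 mm above the bench.
- clamp_right_hinge (a point): The same point for the right arm.
- clamp_right_peg (a point): The same peg for the right arm.
- control_box: Fixed grey box between the nests, 200 (x) x 115 (y) x 45 mm high, origin on the plate top under the selector's axis (the box runs from x = -80 to +120 mm); its top is 57 mm above the bench. Selector knob on top at its origin, start button at x = +85 mm.
- selector (a joint): Air selector knob, angle in rad. 0: its pointer handle points along the box's -x (to the robot); grows as the pointer swings to +y (left); end stops at +1.3 (left) and -1.3 (right). Stiff, stays where it is left.
- selector_axis (a point): On the selector's vertical axis, at half height of its pointer handle (72 mm above the bench).
- selector_tip (a point): On the pointer handle 55 mm from the axis, at half height. The handle is a black bar 13 mm wide that reaches 65 mm from the axis, from 61 to 83 mm above the bench; the round hub has 42 mm diameter.
- start (a joint): Start button, travel in m: 0 up, 0.006 all the way down; springs back, 5 N at full travel.
- start_top (a point): Centre of the top of the round grey start button, 34 mm diameter, on the control box behind the selector.
- spanner: Loose steel spanner, 190 mm long, on the bench at the right; bystander.
- bearing: Loose steel bearing ring, 68 mm outside, 18 mm high, on the bench at the left; bystander.
- tin: Loose tin, 68 mm diameter, 85 mm high, on the bench at the left; bystander.
Things that resemble listed ones, but are neither listed nor needed, are in the scene too. What is shaped like the housing_covered but blue, pink or yellow is not meant.

How it is judged:
By the outcome, as a careful person would: the job done as asked, in the order asked, and still so for the second after the job is handed in, with the robot touching nothing.
It also fails if it takes over 61 s, if anything falls off the work surface, if the arm or the gripper's body presses on something with over 40 N, if the wrist force passes 120 N, or if a joint passes its speed limit or range.

## Working session

There is one attempt and no reset: what is moved stays moved. The work goes in short steps, each a Python script; the robot and the scene stay as the last script left them, time stands still between calls to the robot, and variables do not carry over. Pictures are saved under pics/ and viewed, at most 10 in all, crops included, and the job is handed in when it is done.

```bash
mkdir -p pics; ls; python3 - <<'E'
from plant import bot
import cv2
for n in("scene","top"):
    cv2.imwrite(f"pics/{n}0.png",bot.camera(n)[:,:,::-1]); print(n,bot.get_calibration(n))
E
```

```text
pics
scene {'fx': 515.5202646708472, 'fy': 515.5202646708472, 'cx': 320.0449008125417, 'cy': 194.47937834267557, 'distortion': array([-0.07794412,  0.        ,  0.        ,  0.        ,  0.        ]), 'view': array([[ 6.86476674e-01,  7.26957868e-01, -1.67938733e-02,
        -3.85995354e+02],
       [-5.88960476e-01,  5.69412381e-01,  5.73493765e-01,
         2.77382696e+02],
       [ 4.26468444e-01, -3.83799165e-01,  8.19037769e-01,
        -1.67663953e+03],
       [ 0.00000000e+00,  0.00000000e+00,  0.00000000e+00,
         1.00000000e+00]])}
top {'fx': 372.8130677295395, 'fy': 372.8130677295395, 'cx': 320.04621471550223, 'cy': 198.5727162051902, 'distortion': array([-0.04619697,  0.        ,  0.        ,  0.        ,  0.        ]), 'view': array([[ 1.86560224e-02, -9.99647121e-01,  1.89099302e-02,
        -1.68368347e+01],
       [ 9.90421392e-01,  2.10652333e-02,  1.36461434e-01,
        -5.91147601e+02],
       [-1.36811622e-01,  1.61829718e-02,  9.90464887e-01,
        -9.59469105e+02],
       [ 0.00000000e+00,  0.00000000e+00,  0.00000000e+00,
         1.00000000e+00]])}
```

View pics/scene0.png

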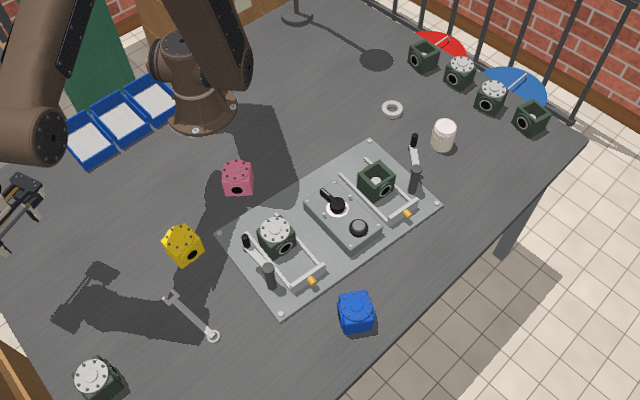

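View pics/top0.png

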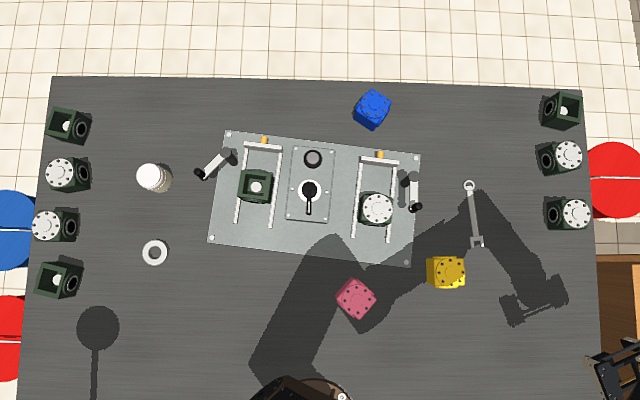

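Top view: the rig is at about (315,198). The housing at (377,208), in the right nest, has the round cover; the one at (255,186), left nest, is open. Lookalikes are the blue (372,109), pink (356,298) and yellow (446,272) housings, plus green ones at the bench edges. Only (377,208) is green, covered and in a nest. I'll confirm this in enlarged crops.

```bash
python3 - <<'E'
import cv2
a=cv2.imread("pics/top0.png")[120:275,190:430]; cv2.imwrite("pics/topc.png",cv2.resize(a,None,fx=3.3,fy=3.3,interpolation=cv2.INTER_CUBIC))
a=cv2.imread("pics/scene0.png")[125:325,210:450]; cv2.imwrite("pics/scenec.png",cv2.resize(a,None,fx=3,fy=3,interpolation=cv2.INTER_CUBIC))
E
```

```text
(no output)
```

View pics/topc.png

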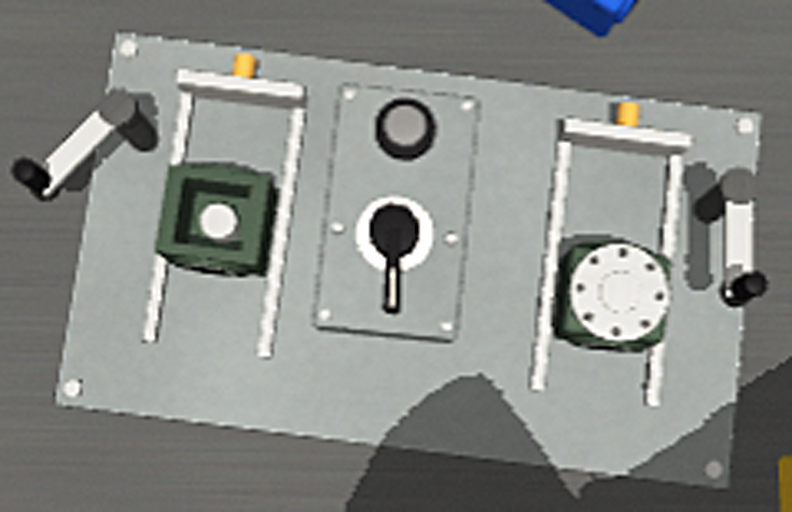

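View pics/scenec.png

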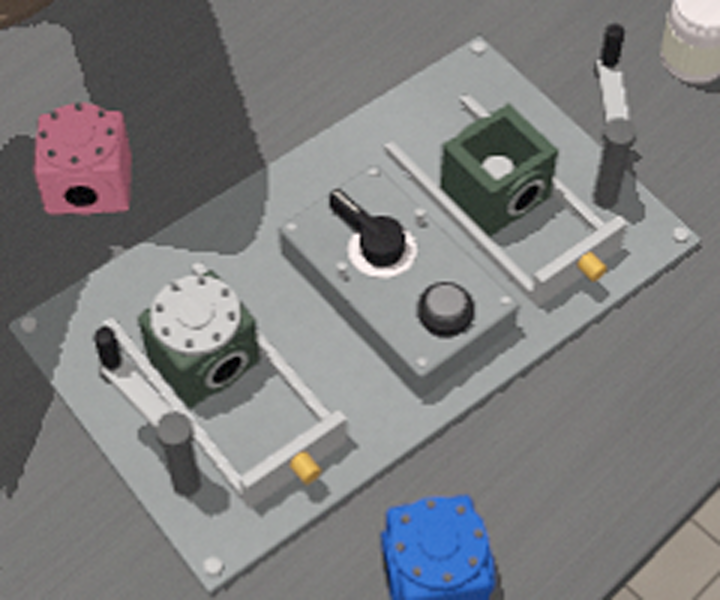

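Crops confirm it: the green covered housing is in the right nest (crop 620,290), with the right arm's peg top at (755,285). The selector points about straight at the robot, and the start button is at (405,127). Now I'll fit the rig pose.

```bash
cat >h.py <<'E'
import numpy as np, cv2
from scipy.optimize import least_squares
from plant import bot
C={n:bot.get_calibration(n) for n in("top","scene")}
def proj(n,P):
    c=C[n];P=np.atleast_2d(P).astype(float);q=(P@c["view"][:3,:3].T+c["view"][:3,3])*[1,-1,-1]
    K=np.array([[c["fx"],0,c["cx"]],[0,c["fy"],c["cy"]],[0,0,1]])
    return cv2.projectPoints(q,np.zeros(3),np.zeros(3),K,np.array(c["distortion"]))[0][:,0]
def tri(obs,z=None):
    "obs: {cam:px}; fit xyz (or xy at z)"
    f=lambda p:np.concatenate([(proj(n,[p[0],p[1],p[2] if z is None else z])[0]-o) for n,o in obs.items()])
    r=least_squares(f,[600,0,50][:3 if z is None else 2]);return r.x,np.abs(r.fun).max()
T=lambda u,v:np.array([u/3.3+190,v/3.3+120]);S=lambda u,v:np.array([u/3+210,v/3+125])
def w(p,r):
    c,s=np.cos(r[2]),np.sin(r[2]);p=np.atleast_2d(p).astype(float)
    return np.c_[r[0]+c*p[:,0]-s*p[:,1],r[1]+s*p[:,0]+c*p[:,1],p[:,2]]
def loc(p,r):
    c,s=np.cos(r[2]),np.sin(r[2]);d=np.array(p[:2])-r[:2];return np.array([c*d[0]+s*d[1],-s*d[0]+c*d[1],*p[2:]])
E
python3 - <<'E'
from h import *
np.set_printoptions(precision=2,suppress=True)
L=[[140,280,12],[140,-280,12],[-180,-280,12],[-180,280,12]]
t=np.array([T(116,33),T(760,113),T(727,488),T(57,403)]);s=np.array([S(700,240),S(212,592),S(10,325),S(478,38)])
for cs in(("top",),("scene",),("top","scene")):
    f=lambda r:np.concatenate([(proj(n,w(L,r))-{"top":t,"scene":s}[n]).ravel() for n in cs])
    R=least_squares(f,[600,0,0]);print(cs,R.x,np.abs(R.fun).max())
r=R.x;np.save("rig.npy",r)
for nm,o,z in[("cover",dict(top=T(620,290),scene=S(197,313)),97),("pegtop",dict(top=T(755,284),scene=S(106,333)),161),("hub",dict(top=T(740,183),scene=S(175,427)),None),
 ("selhub",dict(top=T(394,228),scene=S(383,237)),None),("seltip",dict(top=T(391,310),scene=S(337,195)),83),("button",dict(top=T(406,126),scene=S(446,305)),None)]:
    for zz in {z,None}:
        p,e=tri(o,zz);print(nm,zz,p,"loc",loc(p,r),e)
E
```

```text
('top',) [618.48   3.87  -0.1 ] 1.0082999078141768
('scene',) [619.46   1.46  -0.1 ] 1.1137458750064582
('top', 'scene') [618.87   2.75  -0.1 ] 1.4068186608076303
cover None [ 563.13 -152.27   92.17] loc [ -39.53 -159.92   92.17] 0.2257248308656017
cover 97 [ 563.87 -152.51] loc [ -38.77 -160.09] 0.7623016369799984
pegtop None [ 561.86 -238.29  158.87] loc [ -31.95 -245.62  158.87] 0.14392036530571772
pegtop 161 [ 562.21 -238.24] loc [ -31.61 -245.53] 0.37728931455276893
hub None [ 643.89 -240.8   116.89] loc [  49.89 -239.69  116.89] 0.4487856890535795
selhub None [609.87  22.65  76.66] loc [-10.99  18.87  76.66] 0.47915374737954153
seltip None [546.37  24.79  73.83] loc [-74.39  14.48  73.83] 0.12086254256172424
seltip 83 [547.68  23.11] loc [-72.91  12.95] 1.3250530824201974
button None [694.23  15.28  69.57] loc [73.68 20.2  69.57] 0.32664809985334387
```

Geometry is consistent: the cover height is right, the clamp arm radius is 82 against 80, and axis to button is 85. First, check all the IK poses.

```bash
cat >>h.py <<'E'
from scipy.spatial.transform import Rotation as Ro
r=np.load("rig.npy")
HINGE=np.array([50,-240.]);AX=np.array([-11,19.]);BTN=np.array([74,19.7])
def P(x,y,z): return w([x,y,z],r)[0]
def Q(a):
    "tool down, tool y at yaw a in rig frame"
    a=a+r[2];y=np.array([np.cos(a),np.sin(a),0]);z=np.array([0,0,-1.])
    return Ro.from_matrix(np.c_[np.cross(y,z),y,z]).as_quat()
def clamp(t,z,rad=80): return P(*(HINGE+rad*np.array([-np.cos(t),np.sin(t)])),z),Q(np.pi/2-t+FL)
def sel(t,z,rad=52): return P(*(AX+rad*np.array([-np.cos(t),np.sin(t)])),z),Q(np.pi/2-t+FL)
FL=0
def fxy():
    s=bot.read_state();f=np.array(s["contact_force"]);return np.round(np.r_[loc(np.r_[f[:2]+r[:2],f[2]],r),s["t"]],1)
E
python3 - <<'E'
import h;from h import *
np.set_printoptions(precision=2,suppress=True)
for n,p in [(f"{f:.0f}"+k,p) for f in(0,np.pi) for k,p in [("push",(P(-110,-160,45),Q(f))),("pushend",(P(-8,-160,45),Q(f)))]]+[("btn",(P(*BTN,60),Q(0)))]:print(n,bot.solve_ik(*p))
for FL in(0,np.pi):
    h.FL=FL
    for t in(-.07,.8,1.65):print("clamp",FL,t,bot.solve_ik(*clamp(t,121)))
    for t in(-.08,-.7,-1.4):print("sel",FL,t,bot.solve_ik(*sel(t,64)))
print(bot.read_state())
E
```

```text
0push [ 0.1   0.24 -0.53  0.   -0.8   2.94]
0pushend [ 0.06  0.39 -0.31  0.   -0.88  2.98]
3push [ 0.1   0.24 -0.53  0.   -0.8  -0.2 ]
3pushend [ 0.06  0.39 -0.31  0.   -0.88 -0.16]
btn [ 0.3   0.49 -0.1   0.   -0.99  2.74]
clamp 0 -0.07 [-0.08  0.31 -0.23  0.   -1.04 -1.52]
clamp 0 0.8 [ 0.02  0.32 -0.21  0.   -1.04 -2.5 ]
clamp 0 1.65 [ 0.04  0.41 -0.07  0.   -1.09  2.91]
sel 0 -0.08 [ 0.39  0.28 -0.41  0.   -0.87 -1.99]
sel 0 -0.7 [ 0.33  0.3  -0.39  0.   -0.88 -1.31]
sel 0 -1.4 [ 0.28  0.34 -0.33  0.   -0.9  -0.56]
clamp 3.141592653589793 -0.07 [-0.08  0.31 -0.23  0.   -1.04  1.62]
clamp 3.141592653589793 0.8 [ 0.02  0.32 -0.21  0.   -1.04  0.65]
clamp 3.141592653589793 1.65 [ 0.04  0.41 -0.07  0.   -1.09 -0.23]
sel 3.141592653589793 -0.08 [ 0.39  0.28 -0.41  0.   -0.87  1.15]
sel 3.141592653589793 -0.7 [ 0.33  0.3  -0.39  0.   -0.88  1.83]
sel 3.141592653589793 -1.4 [ 0.28  0.34 -0.33  0.   -0.9   2.59]
{'t': 0.1, 'joint_pos': array([-0.91,  0.36,  0.01, -0.  , -1.22, -0.29]), 'qvel': array([-0., -0.,  0.,  0.,  0., -0.]), 'tau': array([ -0.  , -58.42,  29.38,   7.02,   0.01,  -0.  ]), 'tcp_pos': array([ 243.13, -629.14,  189.18]), 'eef_rot': array([-0.18,  0.98,  0.  , -0.  ]), 'contact_force': array([-0.  ,  0.04,  0.87]), 'moment': array([-0.01,  0.03,  0.03]), 'finger_force': 0.0, 'width': 87.84816053796187}
```

```bash
python3 - <<'E'
from h import *
bot.move_gripper(0); print("w",bot.read_state()["width"])
q=Q(np.pi)
bot.move_ptp(P(-120,-160,190),q)
bot.line_to(P(-120,-160,46),200)
print("down",fxy())
bot.line_to(P(-25,-160,46),80); print("near",fxy())
x=-25
while x<6:
    x+=2; bot.line_to(P(x,-160,46),60); f=fxy(); print(x,f,np.round(loc(bot.read_state()["tcp_pos"],r),1))
    if f[0]<-22: break
cv2.imwrite("pics/s1.png",cv2.resize(bot.camera("scene")[125:325,210:450,::-1],None,fx=3,fy=3,interpolation=cv2.INTER_CUBIC))
E
```

```text
w 0.7752888062963516
down [ 0.1 -0.3  1.1  4.4]
near [-7.1 -0.9  5.4  5.7]
-23 [-9.   0.3  6.1  5.9] [ -25.  -160.6   45.5]
-21 [-8.1 -0.6  4.9  6.2] [ -23.  -160.6   45.5]
-19 [-7.5 -0.8  5.3  6.4] [ -21.  -160.6   45.5]
-17 [-7.3 -0.6  6.2  6.7] [ -19.  -160.6   45.5]
-15 [-7.8 -1.3  6.4  6.9] [ -17.  -160.6   45.5]
-13 [-8.3 -0.   6.3  7.2] [ -15.  -160.6   45.5]
-11 [-8.2 -1.1  5.7  7.4] [ -13.  -160.6   45.5]
-9 [-8.   0.1  5.7  7.7] [ -11.  -160.6   45.5]
-7 [-8.  -1.3  5.7  7.9] [  -9.  -160.6   45.5]
-5 [-8.3 -1.3  5.2  8.2] [  -7.  -160.6   45.5]
-3 [-10.2   0.2   7.5   8.4] [  -5.6 -160.6   45.5]
-1 [-15.5   1.4  13.1   8.7] [  -5.6 -160.7   45.3]
1 [-22.1   2.6  16.5   8.9] [  -5.6 -160.7   45.2]
```

The wall was hit at x≈-5.6, so the housing is home. Now I'll retract, take a picture, and approach above the peg.

```bash
python3 - <<'E'
import h;from h import *
h.FL=np.pi
bot.line_to(P(-15,-160,46),80);bot.line_to(P(-40,-160,190),250)
bot.move_gripper(34)
p,q=clamp(-.07,195)
bot.move_ptp(p,q); print(fxy(),bot.read_state()["width"])
a=cv2.resize(bot.camera("top")[120:275,190:430,::-1],None,fx=1.67,fy=1.67);b=cv2.resize(bot.camera("scene")[125:325,210:450,::-1],None,fx=1.67,fy=1.67)
cv2.imwrite("pics/s2.png",np.vstack([a,b]))
E
```

```text
[ 0.2 -0.1 -0.8 12.4] 34.14109567059837
```

View pics/s2.png

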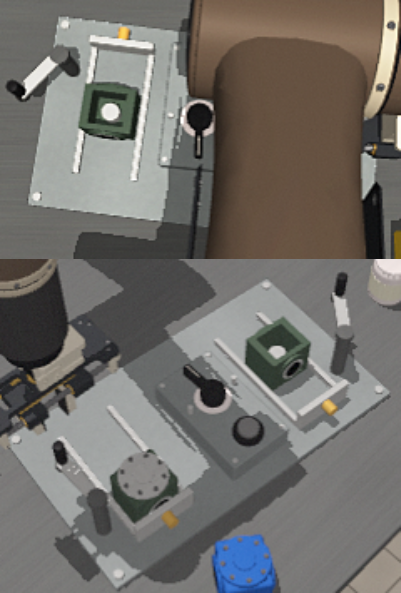

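The picture shows the covered housing flat against the stop (crop 145,475) and everything else unmoved. Next, cage the peg and swing the arm.

```bash
python3 - <<'E'
import h;from h import *
h.FL=np.pi
for z in(158,150,122):
    bot.line_to(clamp(-.07,z)[0],120); f=fxy(); print(z,f)
    if abs(f[2])>8: raise SystemExit("touch")
for t in np.linspace(.06,1.5,9):
    p,q=clamp(t,122); bot.line_to(p,90,ori=q); print(round(t,2),fxy(),np.round(bot.read_state()["moment"],1))
E
```

```text
158 [-0.4 -0.6  0.6 13. ]
150 [-0.3 -0.7 -0.3 13.2]
122 [-0.3  0.   0.8 13.6]
0.06 [-0.2 -0.1 -0.4 13.9] [-0.1  0.2  0. ]
0.24 [ 0.9 -1.3 -0.7 14.2] [-0.1  0.1  0. ]
0.42 [-0.3  0.5  0.7 14.6] [-0.1  0.1 -0. ]
0.6 [ 0.2 -0.3 -0.3 14.9] [-0.   0.1  0. ]
0.78 [ 0.4 -0.5 -0.4 15.2] [-0.   0.2 -0. ]
0.96 [ 0.   0.   0.6 15.6] [-0.   0.2  0. ]
1.14 [ 0.9  0.2 -0.8 15.9] [-0.   0.2 -0. ]
1.32 [-0.5 -0.4 -0.3 16.2] [-0.   0.1  0. ]
1.5 [-0.2 -1.2 -0.2 16.6] [ 0.   0.2 -0. ]
```

There was no pushing force, so the cage probably missed the peg. Look again.

```bash
python3 - <<'E'
from h import *
print(loc(bot.read_state()["tcp_pos"],r),bot.read_state()["width"])
print(proj("scene",bot.read_state()["tcp_pos"]))
a=cv2.resize(bot.camera("scene")[110:310,180:420,::-1],None,fx=3.3,fy=3,interpolation=cv2.INTER_CUBIC)
cv2.imwrite("pics/s3.png",a)
E
```

```text
[  43.95957734 -160.29359489  121.93389278] 34.047510742653316
[[294.41414191 246.43876837]]
```

View pics/s3.png

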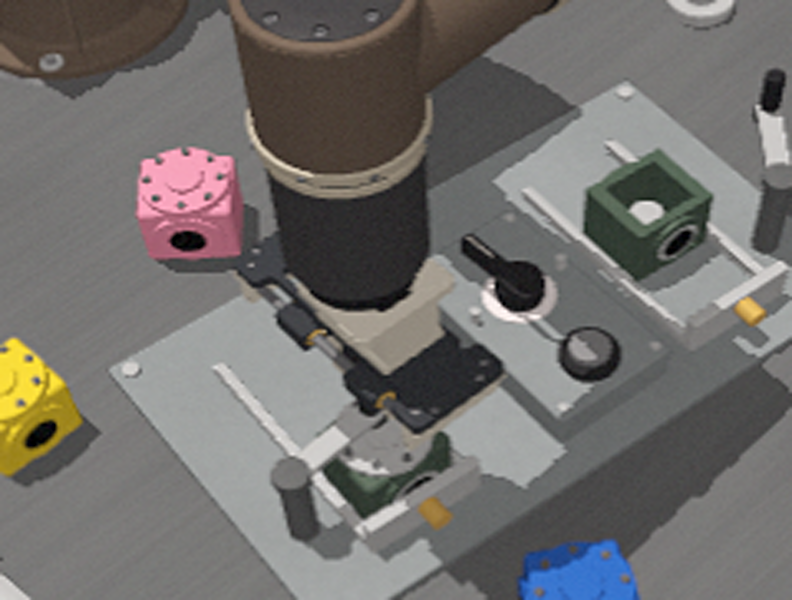

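The arm did swing: it now lies across the cover from the hub at (292,475). It just moves easily. Push on to the end stop.

```bash
python3 - <<'E'
import h;from h import *
h.FL=np.pi
for t in np.arange(1.53,1.9,.03):
    p,q=clamp(t,122); bot.line_to(p,60,ori=q); f=fxy(); print(round(t,2),f)
    if f[0]<-18: break
E
```

```text
1.53 [-0.8  0.4 -0.4 16.9]
1.56 [-2.3 -0.9  1.7 17.1]
1.59 [-0.7 -0.8  0.4 17.4]
1.62 [ 0.2 -0.1  0.8 17.6]
1.65 [ 0.1 -0.7  0.4 17.9]
1.68 [-5.5 -0.1  2.8 18.1]
1.71 [-11.6  -0.5   5.5  18.4]
1.74 [-17.4   0.3  10.4  18.6]
1.77 [-24.3   1.4  13.6  18.9]
```

```bash
python3 - <<'E'
import h;from h import *
h.FL=np.pi
p,q=clamp(1.66,122); bot.line_to(p,60,ori=q); bot.line_to(clamp(1.66,185)[0],200)
bot.move_gripper(32)
p,q=sel(-.09,185); bot.move_ptp(p,q); print(fxy())
for z in(90,80,66):
    bot.line_to(sel(-.09,z)[0],150); f=fxy(); print(z,f)
    if abs(f[2])>8: raise SystemExit("touch")
for t in np.r_[np.linspace(-.25,-1.3,6),np.arange(-1.35,-1.8,-.04)]:
    p,q=sel(t,66); bot.line_to(p,70,ori=q); f=fxy(); print(round(t,2),f,np.round(bot.read_state()["moment"][2],2))
    if np.hypot(*f[:2])>22: break
E
```

```text
[ 0.4  0.2  0.1 21.2]
90 [ 0.5  0.1 -0.  22. ]
80 [-0.9  0.6  0.6 22.2]
66 [ 0.4 -1.   0.6 22.5]
-0.25 [-0.7  0.4  0.9 22.8] 0.0
-0.46 [ 0.3  0.4  1.1 23.1] -0.04
-0.67 [ 0.   0.1 -1.6 23.5] -0.01
-0.88 [-0.2  0.  -0.3 23.8] -0.07
-1.09 [-0.8  0.5  0.6 24.2] -0.03
-1.3 [-0.1  0.   0.9 24.6] -0.07
-1.35 [-0.9 -0.6  0.  24.8] -0.05
-1.39 [ 0.4  0.5  0.5 25.1] -0.0
-1.43 [-0.  -0.2 -0.9 25.3] 0.05
-1.47 [-0.3 -0.2  0.3 25.6] -0.0
-1.51 [-0.3 -1.4 -0.5 25.8] 0.02
-1.55 [-0.7  0.5  0.7 26.1] -0.01
-1.59 [-0.1 -0.2 -0.4 26.3] 0.01
-1.63 [ 0.5 -0.5  0.8 26.6] 0.02
-1.67 [ 0.2 -1.1 -1.2 26.8] 0.04
-1.71 [-0.2  0.4 -0.3 27.1] -0.01
-1.75 [ 0.4 -0.1 -0.7 27.3] -0.01
-1.79 [-0.  -0.1 -0.1 27.6] -0.01
```

No end stop was felt. Lift and look.

```bash
python3 - <<'E'
import h;from h import *
print(loc(bot.read_state()["tcp_pos"],r),bot.read_state()["width"])
a=bot.camera("scene")[125:325,210:450,::-1]
h.FL=np.pi
bot.line_to(sel(-1.79,190)[0],250)
b=bot.camera("scene")[125:325,210:450,::-1]
cv2.imwrite("pics/s4.png",cv2.resize(np.hstack([a[:,40:],b[:,40:]]),None,fx=2,fy=2,interpolation=cv2.INTER_CUBIC))
E
```

```text
[  0.22406092 -31.76719401  65.96218526] 32.308409028505885
```

View pics/s4.png

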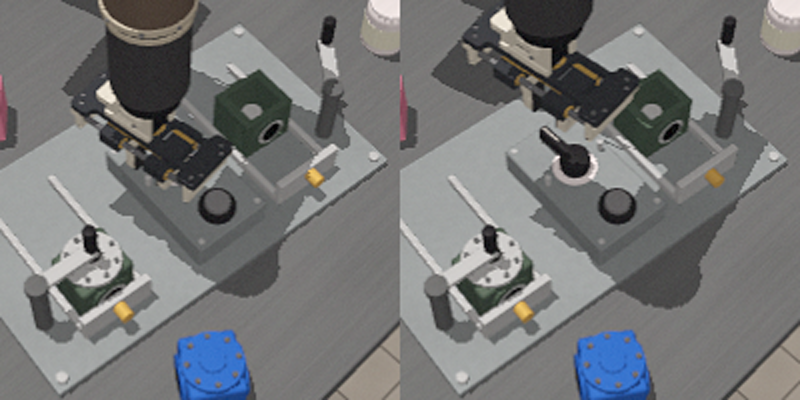

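```bash
python3 - <<'E'
from h import *
np.set_printoptions(precision=1,suppress=True)
s=bot.read_state();print(s["t"],loc(s["tcp_pos"],r))
for th in(0,-.1,-.7,-1.3): print(th,(proj("scene",P(*(AX+65*np.array([-np.cos(th),np.sin(th)])),75))-[250,125])*2+[400,0])
print("hub",(proj("scene",P(*AX,83))-[250,125])*2+[400,0],"tcp a",(proj("scene",P(.2,-31.8,66))-[250,125])*2)
b=bot.camera("scene")[:,:,::-1];t=bot.camera("top")[:,:,::-1]
c1=b[175:245,290:400];p=proj("top",P(*AX,75))[0];print("top px axis",p)
x,y=int(p[0]),int(p[1]);c2=t[y-45:y+45,x-60:x+60]
cv2.imwrite("pics/s5.png",np.vstack([cv2.resize(c1,(700,290),interpolation=2),cv2.resize(c2,(400,300),interpolation=2).repeat(1,0) if 0 else cv2.copyMakeBorder(cv2.resize(c2,(400,300),interpolation=2),0,0,0,300,0)]))
E
```

```text
28.3167 [ -0.3 -31.8 189.6]
0 [[546.3 127.1]]
-0.1 [[542.7 129.7]]
-0.7 [[528.5 150.2]]
-1.3 [[530.7 174.3]]
hub [[576.4 155.1]] tcp a [[151.3 187.8]]
top px axis [309.7 189.5]
```

View pics/s5.png

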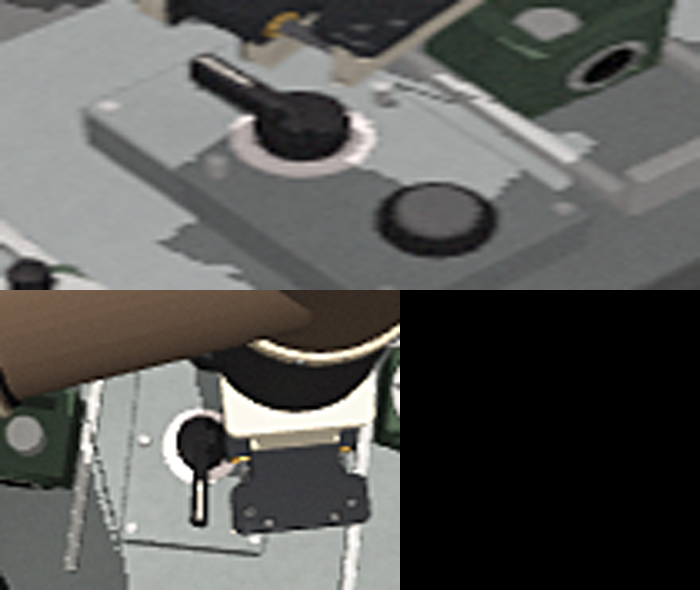

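The knob hasn't moved: the pointer is still at about -0.1, with the hub where predicted. I'll test directly by descending on the handle again and closing gently. A width near 13 means it's between the fingers.

```bash
python3 - <<'E'
import h;from h import *
h.FL=np.pi
p,q=sel(-.09,150); bot.move_ptp(p,q)
bot.line_to(sel(-.09,66,48)[0],150)
s=bot.read_state();print(loc(s["tcp_pos"],r),s["width"],fxy())
bot.move_gripper(0,force=5); s=bot.read_state();print(s["width"],s["finger_force"],fxy(),s["moment"])
b=bot.camera("scene")[150:250,270:400,::-1]
cv2.imwrite("pics/s6.png",cv2.resize(b,(780,600),interpolation=2))
E
```

```text
[-58.23149422  14.77358562  66.58798462] 32.21757010591071 [ 0.2 -0.1  0.  30.7]
0.3152702551680436 0.0 [-1.3 -0.2  0.7 31.4] [-0.10245543  0.1808076   0.02622943]
```

View pics/s6.png

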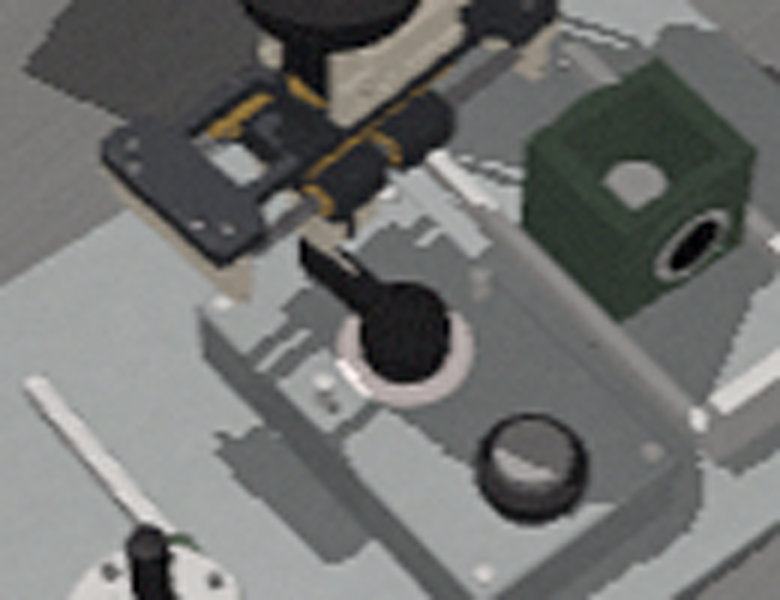

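```bash
python3 - <<'E'
from h import *
np.set_printoptions(precision=1,suppress=True)
s=bot.read_state();p=s["tcp_pos"];print(p,Ro.from_quat(s["eef_rot"]).as_matrix(),s["joint_pos"],s["width"])
S6=lambda P_:(proj("scene",P_)-[270,150])*6
print("tcp",S6(p),"tcp+66",S6(p+[0,0,66]))
a=-.09
for rr,z in((21,83),(65,83),(65,61),(0,83)):print(rr,z,S6(P(*(AX+rr*np.array([-np.cos(a),np.sin(a)])),z)))
print("boxcorner front-right top (measured ~ (205,315))",S6(P(AX[0]-80,AX[1]-57.5,57)),"back-right(~485,585)",S6(P(AX[0]+120,AX[1]-57.5,57)))
A=bot.camera("scene").astype(int)
bot.move_gripper(40)
B=bot.camera("scene").astype(int)
d=(np.abs(A-B).sum(2)>60)[150:250,270:400]
for row in range(20,60,1): print(row,''.join('#' if x else '.' for x in d[row,20:90]))
E
```

```text
[561.8  23.4  66. ] [[ 1. -0. -0.]
 [-0. -1. -0.]
 [-0.  0. -1.]] [ 0.4  0.3 -0.4 -0.  -0.9  1.2] 1.0082907897552398
tcp [[334.9 272.2]] tcp+66 [[333.7 184.9]]
21 83 [[376.4 286.6]]
65 83 [[308.8 227.8]]
65 61 [[309.5 256.1]]
0 83 [[409.3 315.3]]
boxcorner front-right top (measured ~ (205,315)) [[198.3 297.2]] back-right(~485,585) [[479.5 604.8]]
20 ................####......#####...........##########...####...........
21 ...............#####.......#####..........###########..###............
22 .............##########.....####........##.##########.................
23 .............#####.#####......##......#######.######..................
24 ............##############...........##......########.................
25 .............#########.####.........###..###..#######.................
26 ..............#########.###........################...................
27 ...............#########..........#########.######....................
28 .................#######...........######....###......................
29 ..................######......##.....####.....##......................
30 ........
[... 1508 characters left out ...]
..................................
51 ..........................#.......###.................................
52 .........................###......##..................................
53 ........................####..........................................
54 ......................#####...........................................
55 ......................####...###......................................
56 ......................##....###.......................................
57 ..........................####........................................
58 .........................###.....##...................................
59 .........................##....#####..................................
```

```bash
python3 - <<'E'
from h import *
np.set_printoptions(precision=1,suppress=True)
a=bot.camera("scene")[170:220,290:370,::-1];print(bot.read_state()["t"])
t=bot.camera("top");p=proj("top",bot.read_state()["tcp_pos"])[0];print("top tcp px",p)
x,y=int(p[0]),int(p[1]);b=t[y-25:y+25,x-40:x+40,::-1];print("crop origin",x-40,y-25)
o0=cv2.imread("pics/s5.png")[:1]
cv2.imwrite("pics/s7.png",np.hstack([cv2.resize(np.ascontiguousarray(i),(400,250) if 0 else (400,500),interpolation=2) for i in (a[:,10:50],b[:,20:60])]))
E
```

```text
32.5
top tcp px [309.1 208.2]
crop origin 269 183
```

View pics/s7.png

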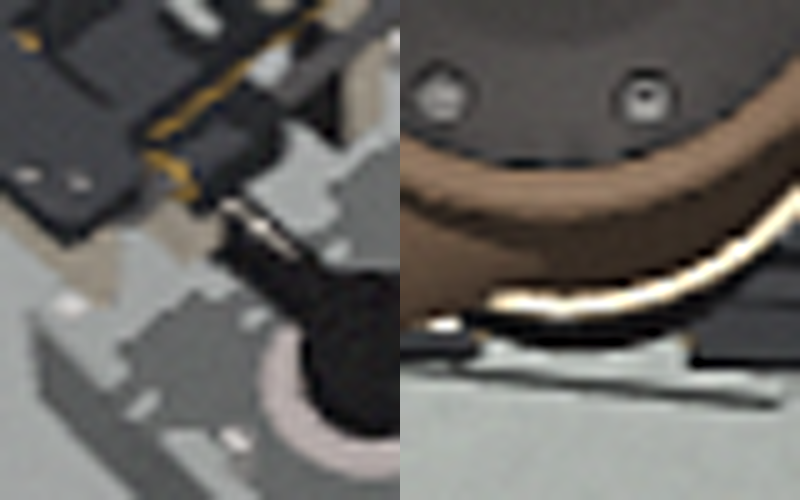

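The closed fingers sit above the handle: the finger ends appear about 5 px (~20 mm) higher than the TCP says, so the real tips end well above z=66 and passed over it. I'll lower the astride fingers under guard until they touch the box top (57 mm), which measures the offset.

```bash
python3 - <<'E'
import h;from h import *
h.FL=np.pi
for z in (56,50,47,44,41,39,37,35,33,31):
    bot.line_to(sel(-.09,z,50)[0],60); f=fxy(); print(z,f,round(bot.read_state()["tcp_pos"][2],1))
    if f[2]>5: break
E
```

```text
56 [-0.3 -0.3 -0.5 32.9] 55.3
50 [ 0.2  0.6 -0.5 33.1] 49.5
47 [-0.6  0.2  0.1 33.4] 46.9
44 [-0.6 -0.2  0.5 33.6] 43.8
41 [-0.6 -0.1  0.5 33.9] 40.8
39 [-0.1  0.3 -0.3 34.1] 38.9
37 [-0.9 -1.1 -0.2 34.4] 36.9
35 [-0.  -0.9  0.7 34.6] 34.8
33 [-0.2 -0.6  0.8 34.9] 32.8
31 [-0.1  0.2 -0.2 35.1] 30.8
```

```bash
python3 - <<'E'
import h;from h import *
h.FL=np.pi
bot.move_gripper(0,force=5); s=bot.read_state(); print(s["width"],s["finger_force"],fxy())
E
```

```text
12.979155681531429 5.0063614547252655 [-0.6 -1.8  1.4 35.7]
```

Width 12.98, so the handle is now between the fingers. Open slightly and sweep it.

```bash
python3 - <<'E'
import h;from h import *
h.FL=np.pi
bot.move_gripper(23)
for t in np.r_[np.linspace(-.3,-1.3,5),np.arange(-1.34,-1.75,-.04)]:
    p,q=sel(t,31,50); bot.line_to(p,80,ori=q); f=fxy(); print(round(t,2),f)
    if np.hypot(*f[:2])>22: break
E
```

```text
-0.3 [ 0.   0.3  0.1 36.5]
-0.55 [-0.1 -0.1  0.6 36.9]
-0.8 [ 0.3  0.1  0.1 37.3]
-1.05 [-0.6 -0.1  0.  37.7]
-1.3 [ 0.4  1.  -0.2 38.1]
-1.34 [-0.9  1.7  0.3 38.3]
-1.38 [-2.   0.9  0.1 38.6]
-1.42 [-4.1  4.1  2.6 38.8]
-1.46 [-9.6  6.9  4.9 39.1]
-1.5 [-8.8  9.1  4.1 39.3]
-1.54 [-9.8 10.1  4.  39.6]
-1.58 [-9.4 11.   3.7 39.8]
-1.62 [-10.8  11.1   3.1  40.1]
-1.66 [-10.9  13.2   2.3  40.3]
-1.7 [-12.   13.3   2.6  40.6]
-1.74 [-12.9  14.2   1.1  40.8]
```

The end stop was felt at about -1.40, as predicted. Back off, lift, check the pointer direction numerically, and go above the button.

```bash
python3 - <<'E'
import h;from h import *
h.FL=np.pi
p,q=sel(-1.40,31,50); bot.line_to(p,80,ori=q); print(fxy()); bot.line_to(sel(-1.40,130,50)[0],250)
bot.move_gripper(0,force=30)
bot.move_ptp(P(*BTN,110),Q(np.pi))
im=bot.camera("scene").astype(int).sum(2)
for th in np.arange(-1.5,.31,.1):
    pts=np.array([P(*(AX+rr*np.array([-np.cos(th),np.sin(th)])),78) for rr in range(30,62,4)])
    print(round(th,1),int(np.mean([im[int(round(v)),int(round(u))] for u,v in proj("scene",pts)])),end="; ")
print(fxy())
E
```

```text
[-2.5  0.4  1.4 41.3]
-1.5 164; -1.4 81; -1.3 137; -1.2 464; -1.1 289; -1.0 456; -0.9 484; -0.8 491; -0.7 475; -0.6 476; -0.5 478; -0.4 479; -0.3 485; -0.2 485; -0.1 484; 0.0 484; 0.1 485; 0.2 486; 0.3 492; [ 0.6 -0.5 -0.3 45.1]
```

The pointer is at the right end stop. Now press the button, guarded.

```bash
python3 - <<'E'
from h import *
bot.line_to(P(*BTN,54),150); print(fxy())
z=54
while z>26:
    z-=2; bot.line_to(P(*BTN,z),40); f=fxy(); print(z,f,round(bot.read_state()["tcp_pos"][2],1))
    if f[2]>18: break
    if f[3]>54: break
E
```

```text
[-0.8 -0.3  0.6 45.6]
52 [ 0.3 -0.7  0.2 45.8] 53.0
50 [ 0.2 -0.4  0.3 46.1] 50.1
48 [-0.2  0.3  0.3 46.4] 47.8
46 [ 1.2  0.4 -0.9 46.6] 45.8
44 [-0.2  0.3  0.7 46.8] 43.8
42 [ 0.8  0.6  1.7 47.1] 42.2
40 [ 0.2  0.9  2.9 47.4] 40.2
38 [ 1.3 -0.1  3.7 47.6] 38.2
36 [ 0.3  0.3  6.9 47.8] 36.8
34 [-4.7  0.1 18.3 48.1] 36.6
```

The spring travel ran from about 42.8 to 36.6, which is 6 mm, with a hard stop at 18 N: fully pressed. Release, retract and hand in.

```bash
python3 - <<'E'
from h import *
bot.line_to(P(*BTN,60),100); bot.line_to(P(*BTN,170),200); bot.pause(.3); print(fxy())
print(bot.close_job())
E
```

```text
[-0.9  0.  -0.3 49.5]
the job is handed in; nothing more can be done
None
```

I handed the job in at 49.5 s: the covered housing (right nest) is home, its hold-down arm is swung over to the end stop, the selector is at its right end stop, and the start button was then pressed fully and released, with a first selector sweep that passed over the knob having to be repeated lower because the fingertips end about 26 mm above the reported tool point.

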